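Press the router-table insert plate home with a block

TASK

The insert plate of the small router table is standing proud on its springs. Take the loose wooden block lying to the right of the table and, with the block and not with the gripper, press the plate squarely down through the opening to its seat, so that the hidden catches snap over it at both ends and it stays down, level and flush with the table top; then lay the block back down on the bench clear of the router table. Leave the screwdriver, wrench and tape measure where they are.

Things in the scene. Friction and masses are not known exactly. Their poses are not given: they have to be found in the camera images.
- router_table: Small trim-router table fixed on the bench: grey-topped plywood 180 mm (x) by 240 mm (y), 18 mm thick, on two wooden bearers; its top surface is 36 mm above the bench. Origin on the bench under the top's centre; x to the far side, y to the left along the fence. A two-part wooden fence, 30 mm high, stands 68 mm beyond the centre; its two knobs reach 44 mm above the surface.
- opening_centre (a point): Centre of the table's 98 mm (x) by 138 mm (y) opening for the insert plate, at the level of the table's top surface; axes as the router table. The plate's seat lies 14 mm below this level, so the plate can be pressed 2 mm below the surface; four sprung pins inside lift the plate.
- catch_left_tab (a point): Small orange thumb tab of the left (+y) spring catch, 85 mm from the centre of the table. The hidden bevelled nose of the catch gives way outward as the plate goes down, and snaps over the plate's end only when that end is pressed 1 mm below the table's surface: a block that rests on the table's rim cannot do it.
- catch_right_tab (a point): The same orange tab of the right (-y) catch.
- insert_plate: Loose aluminium plate 96 mm (x) by 136 mm (y) by 12 mm with a 34 mm hole in the middle, in the table's opening with 1.2 mm of play. Origin at the centre of its underside, axes as the table. Pushing it down takes a force growing to about 10 N when the catches snap; then it stops on its seat. Let go, it stays 0.8 mm below the surface. Pressed off its middle it tilts and one end may not catch.
- plate_top (a point): Centre of the plate's top face, in the middle of the hole; at the start about 6 mm above the table's surface.
- press_block: Loose sawn softwood block, 40 mm (x) by 121 mm (y, its length) by 38 mm high, 0.09 kg, lying by itself on the bench to the right of the router table, its length roughly away from the robot. Laid along the plate's length it fits down into the opening. Origin at the centre of its underside. To be gripped across its 40 mm width.
- block_centre (a point): Centre of the wooden block, 19 mm above its underside. Mind the room: a loft beam crosses above, its lower edge 0.70 m over the bench and 75 mm deep, its front face at x = 0.27 m for y = 0 and 0.27 m nearer for each metre to the right; behind it the loft is 0.75 m up. A post with a light switch stands from bench to beam at x 0.40 to 0.50, y 0.08 to 0.18 m.
- screwdriver_1: Red-handled screwdriver 198 mm long lying in front of the block, at the right; leave it alone.
- wrench: Grey wrench 199 mm long lying at the left near the front edge of the bench; leave it alone.
- tape_measure: Yellow tape measure 75 mm long and 67 mm high, on the bench in front of the router table; leave it alone.

How it is judged:
By the outcome, as a careful person would: the job done as asked, in the order asked, and still so for the second after the job is handed in, with the robot touching nothing.
It also fails if it takes over 67 s, if anything falls off the work surface, if the arm or the gripper's body presses on something with over 40 N, if the wrist force passes 120 N, or if a joint passes its speed limit or range.

ROBOT

A 7-joint arm with a two-finger parallel gripper is mounted at the origin on a cart in front of the work surface, level with it; the furniture and walls round the work are solid. World frame = base frame: x ahead of the robot, y to its left, z up, the work surface at z = 0. Lengths are in m, angles in rad, forces in N, time in s.
With the tool pointing down it reaches from about 0.4 to 0.85 m from the base axis. Payload 10.4 kg.
Tool frame: the origin (TCP) lies on the centre line of the jaws, within the pads' length; the fingertips stand 17 mm ahead of it and the grasp point (between the pads) lies 2 mm behind it; z points along the fingers, y is the line along which they close (so a half turn about z gives the same grasp; the last joint's range is limited). The gripper opens to 85 mm and grips with 20 to 120 N. Pads are 22 mm wide; open, the fingers measure 114 mm over their backs; the gripper's body (76 mm by 85 mm) begins 54 mm behind the grasp point. The pads swing forward as they close: fully open they stand 13 mm farther back than shut.
Start: joints at [1.199, 0.332, -0.065, 1.46, 0.022, 1.35, -0.088], TCP at [0.214, -0.587, 0.21] pointing down, gripper open.
Joint ranges: [-2.6, 2.6], [-0.5, 2.12], [-1.47, 1.34], [0.16, 2.42], [-1.27, 4.41], [0.06, 2.06], [-2.6, 2.6]. Speed limits (rad/s): [2.22, 2.22, 2.79, 2.79, 3.14, 3.14, 3.14].

INTERFACE

Orientations are given as a unit quaternion [x, y, z, w].
In Python, from workcell import sensors, imaging, order, spotter gives the robot as it stands. The module is installed in compiled form; this text tells all that it offers.
- The arm moves only by the shell command python3 -m inch 'ROWS' [FORCE]. ROWS is JSON, a list that holds one entry, the list of rows, each a list of 7 numbers: the shift along the tool's x, y, z in m, then the turn, a rotation vector about the tool's x, y, z in rad, then the closure, from -1 (fully open) to 1 (shut). In form: [[[x, y, z, ax, ay, az, hand], ...]]. A call has 1 to 10 rows; each row is the pose to reach, as a shift and turn from the pose commanded when the call began, along the tool's axes at that moment; what a row does not reach only later rows make up. A row lasts 1/10 s, in which the tool goes at most 50 mm and 8.59 degrees, less where a joint would pass 70% of its speed; a pose out of reach is approached as far as the arm can. A call with a gripper value outside its range is refused whole. The fingers move at their own pace and stop on an object; FORCE is the grip in N (left out, the last holds). Time passes only in rows, so rows that repeat a pose let the fingers close. It gives the time, the measured TCP pose, the force, the opening and the grip force at its end, in the units of the state.
- sensors.get_obs(): the state, without advancing time (a new reading comes with each control period).
- imaging.camera(name): name is "scene" or "top" or "wrist"; returns the picture (420x560x3 uint8, blue, green, red); there is no depth.
- imaging.calibration(name): a dict with "mtx" (3x3 intrinsics, pixels), "R" (3x3) and "t" (3): a world point X has camera coordinates R X + t; the wrist camera has in their place "tool_from_camera" (4x4, takes a point from camera to tool coordinates, whose origin is the TCP and whose axes are the flange's). Camera axes: x right, y down, z forward; pixel columns grow to the right and rows downward; lengths in m; the calibration is good to about 2 mm. A picture is of the moment at which its call begins: read the wrist's pose just before it. calibration takes no time and is no camera call.
- order.hand_in(): hands the job in; it is judged then, once.
Trained networks look in the newest picture that a camera, given by its name, has taken for a name from the list of things; names that differ only in an ending like _2 or _b are one class to them, and where a whole thing is asked for, a point or a joint stands for the part that bears it (a point fixed in the world has none). Each returns a list of dicts, best first, with "conf" (0 to 1); they miss things now and then, are a little off and sometimes report something else, mostly with a low value. They report only what shows in the picture. A call takes as long as a camera call.
- spotter.look_for(label, camera): "pixel" ([column, row] in pixels, amid what is visible of it).
The state is a dict: "clock": time; "joint_pos": joint angles; "joint_velocities": joint speeds; "tau": joint torques, N m; "position": TCP position; "ee_rot": TCP orientation; "ft_force": force on the tool from outside, world axes, zero at the start; "torque": the same for the moment, N m; "grip_width": opening from 0.0 (shut) to 1.0 (fully open); "grasp_force": force on a finger pad.
Only numpy, scipy, OpenCV 4.12 (cv2) and the standard library are available. Lean on these libraries where they do the work, as an engineer would, in place of code of your own. Each camera call takes 0.05 s, during which the arm holds its last target. There are 200 camera calls.

## Working session

There is one attempt and no reset: what is moved stays moved. The work goes in short steps, Python scripts to look and compute and a shell command to move; the robot and the scene stay as the last step left them, time stands still between calls to the robot, and variables do not carry over. Pictures are saved under pics/ and viewed, at most 10 in all, crops included, and the job is handed in when it is done.

```bash
mkdir -p pics
cat > h.py <<'E'
import numpy as np,cv2
from workcell import sensors,imaging,order,spotter
from scipy.spatial.transform import Rotation as Ro
def ray(cam,px,z,obs=None):
    c=imaging.calibration(cam)
    d=np.linalg.inv(c["mtx"])@[px[0],px[1],1]
    if cam=="wrist":
        T=np.array(c["tool_from_camera"]);R=Ro.from_quat(obs["ee_rot"]).as_matrix()
        o=R@T[:3,3]+obs["position"];d=R@T[:3,:3]@d
    else:
        R=np.array(c["R"]);o=-R.T@c["t"];d=R.T@d
    return o+d*(z-o[2])/d[2]
E
python3 - <<'E'
from h import *
np.set_printoptions(precision=4,suppress=True)
o=sensors.get_obs();print({k:np.round(v,3) for k,v in o.items()})
ims=[]
for c in ["scene","top"]:
    im=imaging.camera(c);ims.append(im);cv2.imwrite(f"pics/{c}0.png",im)
    for n,z in [("block_centre",.019),("press_block",.03),("opening_centre",.036),("plate_top",.042),("catch_left_tab",.036),("catch_right_tab",.036),("router_table",.036)]:
        for r in spotter.look_for(n,c)[:2]: print(c,n,np.round(r["pixel"],1),round(r["conf"],2),ray(c,r["pixel"],z)[:2])
E
```

```text
{'clock': np.float64(0.0), 'joint_pos': array([ 1.199,  0.333, -0.065,  1.461,  0.022,  1.35 , -0.088]), 'joint_velocities': array([-0.001,  0.001,  0.   ,  0.002, -0.001,  0.   ,  0.   ]), 'tau': array([ -0.001, -62.544,   0.048, -39.16 ,   0.016,   0.01 ,   0.   ]), 'position': array([ 0.213, -0.587,  0.209]), 'ee_rot': array([ 0.985,  0.174, -0.   , -0.001]), 'ft_force': array([ 0.11 ,  0.531, -0.283]), 'torque': array([-0.033, -0.033,  0.035]), 'grasp_force': np.float64(0.0), 'grip_width': np.float64(0.998)}
scene press_block [328.4 197.9] 0.77 [ 0.4987 -0.4823]
scene catch_left_tab [328.  197.3] 0.72 [ 0.4907 -0.4756]
scene router_table [369.9 220.7] 0.35 [ 0.3235 -0.4836]
top block_centre [349.6 181.4] 0.85 [ 0.5209 -0.4953]
top press_block [355.6 182.6] 0.82 [ 0.508  -0.5031]
top opening_centre [260.1 188.5] 0.9 [ 0.5615 -0.2838]
top plate_top [384.6 239.5] 0.74 [ 0.3518 -0.5005]
top plate_top [254.  169.4] 0.61 [ 0.6123 -0.2848]
top catch_right_tab [386.8 236.6] 0.25 [ 0.3582 -0.5104]
top router_table [258.3 187.1] 0.57 [ 0.5664 -0.2809]
```

View pics/top0.png

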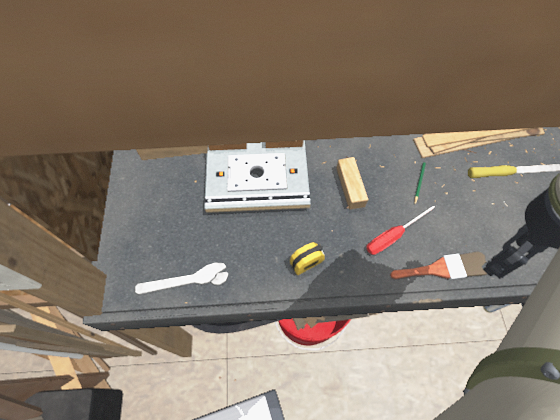

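View pics/scene0.png

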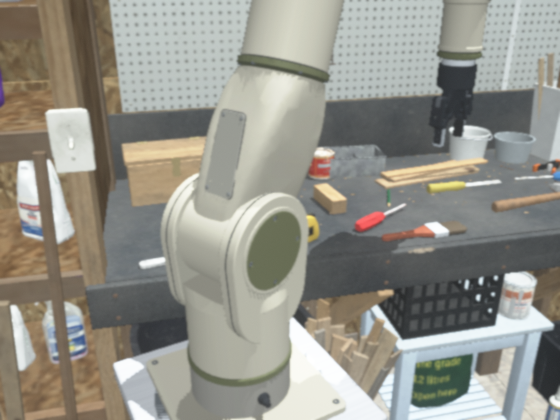

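The top view shows the table with the plate's hole at (257,171), tabs at (221,173) and (293,172), and the block at about (353,182). The scene view shows the gripper at the right and the block at (330,198), with the table hidden behind the arm. I'll zoom in for exact corners.

Run:
```python
from h import *
im=cv2.imread("pics/top0.png")[135:225,195:395]
cv2.imwrite("pics/top0z.png",cv2.resize(im,None,fx=4,fy=4,interpolation=cv2.INTER_CUBIC))
np.set_printoptions(precision=4,suppress=True)
for p,z in [((257,171),.042),((221,173),.036),((293,172),.036)]:print(ray("top",p,z))
```

```text
[ 0.6058 -0.2902  0.042 ]
[ 0.6314 -0.2084  0.036 ]
[ 0.5794 -0.3714  0.036 ]
```

View pics/top0z.png

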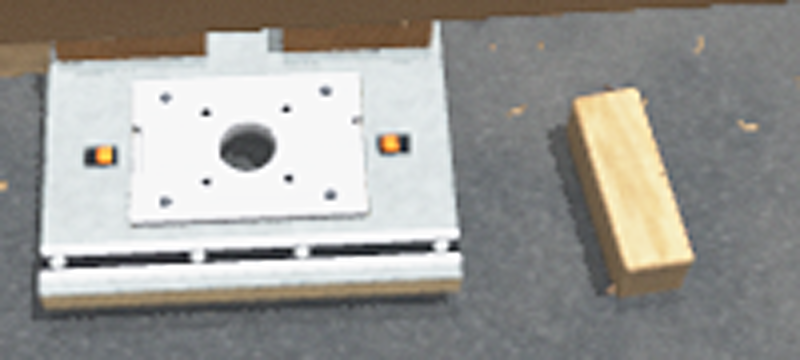

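The zoom shows the block's top face corners at about (574,99), (637,89), (692,262), (623,270). The plate's corners are at (131,82), (363,73), (368,212), (131,222), its hole at (247,147), and the tabs at (104,155) and (390,144).

Run:
```python
from h import *
np.set_printoptions(precision=4,suppress=True)
f=lambda p,z:ray("top",(195+(p[0]+.5)/4-.5,135+(p[1]+.5)/4-.5),z)[:2]
def show(n,P,z):
    Q=np.array([f(p,z) for p in P]);print(n,Q.tolist(),"c",Q.mean(0));
    for i in range(len(Q)):
        d=Q[(i+1)%len(Q)]-Q[i];print("  len",np.linalg.norm(d),"ang",np.degrees(np.arctan2(d[1],d[0])))
show("block",[(574,99),(637,89),(692,262),(623,270)],.038)
show("plate",[(131,82),(363,73),(368,212),(131,222)],.042)
show("tabs",[(104,155),(390,144)],.037)
show("hole",[(247,147)],.042)
o=sensors.get_obs();print(Ro.from_quat(o["ee_rot"]).as_matrix());print(imaging.calibration("wrist"))
```

```text
block [[0.5771067962333912, -0.4860084074676527], [0.5716045722931766, -0.5249046141317926], [0.4529947493508575, -0.5073062315186923], [0.4608359562249449, -0.46791957590761735]] c [ 0.5156 -0.4965]
  len 0.03928344894669697 ang -98.05158936107786
  len 0.11990826981074061 ang 171.56047825364567
  len 0.040159596181580985 ang 78.74060522894946
  len 0.11766951203891796 ang -8.842900215780318
plate [[0.6715307847163999, -0.2356898682463726], [0.6329690546153903, -0.3705829438810966], [0.5408750522210195, -0.341834071759901], [0.5782093791148969, -0.21029586323443744]] c [ 0.6059 -0.2896]
  len 0.14029664601329025 ang -105.95358374552796
  len 0.0964769554103737 ang 162.66326625399552
  len 0.13673387388173872 ang 74.1545329145674
  len 0.09671473638482622 ang -15.222376317885992
tabs [[0.6300354734592232, -0.20721373624553252], [0.5831181165829635, -0.37044283063971584]] c [ 0.6066 -0.2888]
  len 0.16983808652066096 ang -106.03637434930364
  len 0.16983808652066096 ang 73.96362565069636
hole [[0.6052335957558995, -0.28853309428672586]] c [ 0.6052 -0.2885]
  len 0.0 ang 0.0
[[ 0.9398  0.3417  0.    ]
 [ 0.3417 -0.9398 -0.0001]
 [ 0.      0.0001 -1.    ]]
{'mtx': array([[296.289 ,   0.    , 285.0057],
       [  0.    , 296.289 , 210.4033],
       [  0.    ,   0.    ,   1.    ]]), 'tool_from_camera': array([[-0.0003, -0.962 , -0.273 ,  0.0691],
       [ 1.    , -0.0002, -0.0006,  0.    ],
       [ 0.0005, -0.273 ,  0.962 , -0.1641],
       [ 0.    ,  0.    ,  0.    ,  1.    ]])}
```

```bash
python3 -m inch '[[[0.032,0.002,0.005,0,0,0.05,-1],[0.063,0.004,0.01,0,0,0.1,-1],[0.095,0.006,0.015,0,0,0.15,-1],[0.126,0.008,0.02,0,0,0.2,-1],[0.158,0.009,0.025,0,0,0.25,-1],[0.189,0.011,0.03,0,0,0.3,-1],[0.22,0.013,0.035,0,0,0.35,-1],[0.252,0.015,0.04,0,0,0.4,-1],[0.284,0.017,0.045,0,0,0.45,-1],[0.315,0.018,0.05,0,0,0.5,-1]]]' 60
python3 -m inch '[[[0,0,0,0,0,0,-1],[0,0,0,0,0,0,-1]]]'
python3 - <<'E'
from h import *
np.set_printoptions(precision=4,suppress=True)
o=sensors.get_obs();print(o["clock"],o["position"],o["joint_pos"],o["ft_force"]);print(Ro.from_quat(o["ee_rot"]).as_matrix())
im=imaging.camera("wrist");cv2.imwrite("pics/w1.png",im)
for n,z in [("block_centre",.019),("press_block",.03)]:
    for r in spotter.look_for(n,"wrist")[:2]: print(n,r["pixel"],r["conf"],ray("wrist",r["pixel"],z,o))
E
```

```text
clock: 1.8
position: [0.5171, -0.4961, 0.1597]
ee_rot: [0.997, -0.077, 0.0, 0.0]
ft_force: [0.5, -0.2, -0.7]
grip_width: 0.998
grasp_force: 0.0
clock: 2.0
position: [0.5163, -0.496, 0.1595]
ee_rot: [0.997, -0.075, -0.0, -0.0]
ft_force: [-1.1, -0.7, 0.4]
grip_width: 0.993
grasp_force: 0.0
2.0 [ 0.5163 -0.496   0.1595] [ 0.7615  0.5629 -0.0925  1.2419  0.0507  1.3398 -1.0485] [-1.1168 -0.7159  0.3634]
[[ 0.9889 -0.1487 -0.0006]
 [-0.1487 -0.9889  0.0004]
 [-0.0006 -0.0003 -1.    ]]
block_centre [286.2, 192.7] 0.56 [ 0.518  -0.4974  0.019 ]
press_block [286.9, 194.3] 0.79 [ 0.5187 -0.4982  0.03  ]
```

View pics/w1.png

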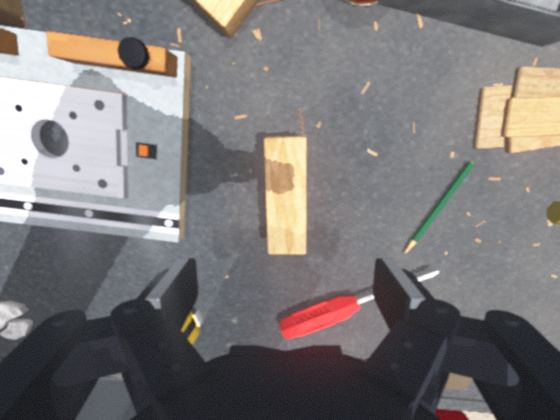

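The wrist view shows the block upright in the image, with corners at about (265,138), (306,138), (306,254), (267,254). The table is at the left with its hole at (50,138). I'll fit the block's outline by colour.

Run:
```python
from h import *
np.set_printoptions(precision=4,suppress=True)
o=sensors.get_obs()
im=cv2.imread("pics/w1.png");m=np.zeros(im.shape[:2],np.uint8)
hsv=cv2.cvtColor(im,cv2.COLOR_BGR2HSV)
m[120:270,245:325]=((hsv[...,1]>60)&(hsv[...,0]<30)&(hsv[...,2]>90))[120:270,245:325]
m=cv2.morphologyEx(m,cv2.MORPH_OPEN,np.ones((7,7)))
c=max(cv2.findContours(m,cv2.RETR_EXTERNAL,cv2.CHAIN_APPROX_NONE)[0],key=cv2.contourArea)
box=cv2.boxPoints(cv2.minAreaRect(c));print(box)
Q=np.array([ray("wrist",p,.038,o)[:2] for p in box]);print(Q,Q.mean(0))
for i in range(4):
    d=Q[(i+1)%4]-Q[i];print(np.linalg.norm(d),np.degrees(np.arctan2(d[1],d[0])))
print(ray("wrist",(50,138),.042,o),ray("wrist",(144,151),.037,o))
```

```text
[[262.3503 136.1603]
 [304.8171 134.696 ]
 [308.9252 253.8302]
 [266.4584 255.2945]]
[[ 0.5773 -0.486 ]
 [ 0.5725 -0.5256]
 [ 0.4519 -0.5135]
 [ 0.457  -0.4692]] [ 0.5147 -0.4986]
0.03984428540082885 -96.85403063343301
0.12128038824497012 174.31412442820397
0.04459827185804259 83.36308064210226
0.12144560426707462 -7.930300271775657
[ 0.6057 -0.2916  0.042 ] [ 0.581 -0.372  0.037]
```

```bash
python3 -m inch '[[[0,0.001,0.03,0,0,0,-1],[0,0.001,0.06,0,0,0,-1],[0,0.001,0.09,0,0,0,-1],[0,0.001,0.11,0,0,0,-1],[0,0.001,0.125,0,0,0,-1],[0,0.001,0.132,0,0,0,-1],[0,0.001,0.132,0,0,0,-1],[0,0.001,0.132,0,0,0,-1]]]' 60
python3 -m inch '[[[0,0,0,0,0,0,1],[0,0,0,0,0,0,1],[0,0,0,0,0,0,1],[0,0,0,0,0,0,1],[0,0,0,0,0,0,1],[0,0,0,0,0,0,1],[0,0,0,0,0,0,1],[0,0,0,0,0,0,1],[0,0,0,0,0,0,1],[0,0,0,0,0,0,1]]]' 60
```

```text
clock: 2.95
position: [0.5161, -0.4983, 0.0293]
ee_rot: [0.997, -0.076, 0.001, 0.001]
ft_force: [-0.2, -0.6, 0.2]
grip_width: 1.0
grasp_force: 0.0
clock: 3.95
position: [0.5157, -0.4976, 0.028]
ee_rot: [0.997, -0.076, 0.0, 0.0]
ft_force: [-0.5, -1.0, 0.5]
grip_width: -0.001
grasp_force: 0.0
```

Run:
```python
from h import *
a=imaging.camera("wrist");b=imaging.camera("top")[110:270,290:503]
cv2.imwrite("pics/m2.png",np.hstack([cv2.resize(a,(440,330)),cv2.resize(b,(440,330))])[:,:800])
```

```text
(no output)
```

View pics/m2.png

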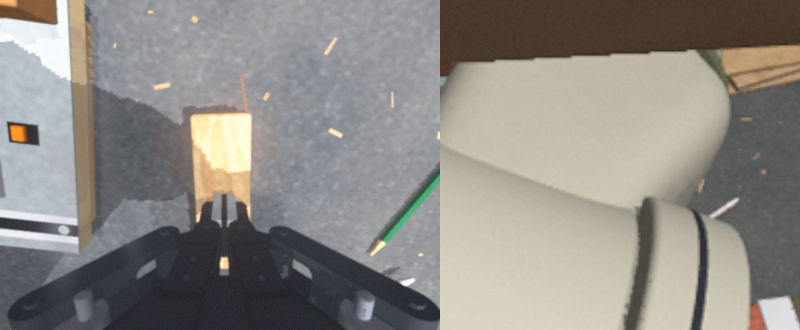

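The picture shows the fingers fully shut with the block ahead of them, its far edge at about (190–251,113) in the left panel. I need to see whether it was squeezed out forward or lies under the fingers.

Run:
```python
from h import *
np.set_printoptions(precision=4,suppress=True)
o=sensors.get_obs();print(o["position"],o["ft_force"],o["grip_width"],o["grasp_force"],o["joint_pos"])
s=560/440
for p in [(192,115),(251,113),(194,222),(251,222)]:print(ray("wrist",(p[0]*s,p[1]*s),.038,o))
c=imaging.calibration("wrist");T=np.linalg.inv(c["tool_from_camera"])
for z in (-.03,-.02,0,.017):
    q=c["mtx"]@(T@[0,0,z,1])[:3];print(z,q[:2]/q[2]/s)
```

```text
[ 0.5157 -0.4977  0.028 ] [ 0.1475 -0.7178  0.3816] 0.0024313714949019 0.0 [ 0.7658  0.6674 -0.0924  1.3645  0.0638  1.1125 -1.0571]
[ 0.5774 -0.4861  0.038 ]
[ 0.5729 -0.5241  0.038 ]
[ 0.5011 -0.473   0.038 ]
[ 0.4947 -0.5146  0.038 ]
-0.03 [223.9817 212.4042]
-0.02 [223.9862 205.4884]
0 [223.9938 193.9157]
0.017 [223.999  185.8924]
```

Run:
```python
from h import *
a=imaging.camera("wrist")[130:380,180:390];b=imaging.camera("scene")
c=imaging.calibration("scene");
q=c["mtx"]@(np.array(c["R"])@[.5157,-.4977,.03]+c["t"]);u,v=(q[:2]/q[2]).astype(int);print(u,v)
b=b[max(v-65,0):v+55,u-50:u+50]
cv2.imwrite("pics/m3.png",np.hstack([cv2.resize(a,(400,476),interpolation=cv2.INTER_CUBIC),cv2.resize(b,(396,476),interpolation=cv2.INTER_CUBIC)]))
```

```text
329 194
```

View pics/m3.png

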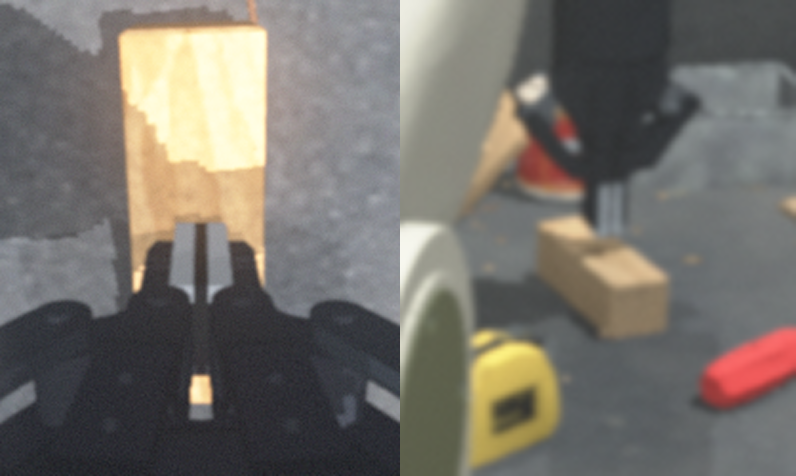

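The fingers shut just above the block: in the scene crop their tips end at about (612,240), on or over the block's top face, with the block unmoved. So the tips are higher than I assumed, and I'll measure by how much.

```bash
python3 - <<'E'
from h import *
c=imaging.calibration("scene")
for z in (.0,.011,.03,.04,.05,.06):
    q=c["mtx"]@(np.array(c["R"])@[.5157,-.4977,z]+c["t"]);print("scene",z,q[:2]/q[2])
c=imaging.calibration("wrist");T=np.linalg.inv(c["tool_from_camera"])
for x in (0,.011):
  for z in (-.04,-.03,-.02,-.01,0,.017):
    q=c["mtx"]@(T@[x,0,z,1])[:3];print(x,z,q[:2]/q[2])
E
python3 -m inch '[[[0,0,-0.01,0,0,0,-1],[0,0,-0.02,0,0,0,-1],[0,0,-0.03,0,0,0,-1],[0,0,-0.03,0,0,0,-1],[0,0,-0.03,0,0,0,-1],[0,0,-0.03,0,0,0,-1],[0,0,-0.03,0,0,0,-1],[0,0,-0.03,0,0,0,-1],[0,0,-0.03,0,0,0,-1]]]'
```

```text
scene 0.0 [329.34506893 204.98910965]
scene 0.011 [329.48372584 201.21468457]
scene 0.03 [329.7252151  194.64102646]
scene 0.04 [329.85333891 191.15332621]
scene 0.05 [329.98217675 187.64618929]
scene 0.06 [330.11173459 184.11945277]
0 -0.04 [285.06113911 280.35958247]
0 -0.03 [285.06765724 270.33260341]
0 -0.02 [285.073379   261.53068876]
0 -0.01 [285.07844195 253.74225227]
0 0 [285.08295367 246.80178054]
0 0.017 [285.08959174 236.59028373]
0.011 -0.04 [285.05413038 258.72943209]
0.011 -0.03 [285.06124923 249.93091974]
0.011 -0.02 [285.0674814  242.22829799]
0.011 -0.01 [285.07298284 235.42882384]
0.011 0 [285.07787494 229.38245019]
0.011 0.017 [285.08505498 220.50830489]
clock: 5.05
position: [0.5156, -0.4976, 0.0578]
ee_rot: [0.997, -0.076, -0.0, -0.0]
ft_force: [-0.2, -0.2, -0.1]
grip_width: 0.998
grasp_force: 0.0
```

Both views put the shut fingertips at z ≈ 0.045 with the TCP reading 0.028. The tips are therefore about 17 mm behind the TCP reading, not ahead of it as stated. I'll grip lower accordingly, watching the force.

```bash
python3 -m inch '[[[0,0,0.015,0,0,0,-1],[0,0,0.03,0,0,0,-1],[0,0,0.045,0,0,0,-1],[0,0,0.053,0,0,0,-1],[0,0,0.058,0,0,0,-1],[0,0,0.062,0,0,0,-1],[0,0,0.062,0,0,0,-1]]]' 60
python3 -m inch '[[[0,0,0,0,0,0,1],[0,0,0,0,0,0,1],[0,0,0,0,0,0,1],[0,0,0,0,0,0,1],[0,0,0,0,0,0,1],[0,0,0,0,0,0,1],[0,0,0,0,0,0,1],[0,0,0,0,0,0,1]]]' 60
```

```text
clock: 5.75
position: [0.5156, -0.4976, -0.0043]
ee_rot: [0.997, -0.076, -0.0, -0.0]
ft_force: [-0.5, 0.4, 0.4]
grip_width: 0.997
grasp_force: 0.0
clock: 6.55
position: [0.516, -0.498, -0.0032]
ee_rot: [0.997, -0.076, 0.0, 0.0]
ft_force: [0.2, -0.6, 5.6]
grip_width: 0.456
grasp_force: 62.8
```

```bash
python3 -m inch '[[[0,0,-0.01,0,0,0,1],[0,0,-0.03,0,0,0,1],[0,0,-0.06,0,0,0,1],[0,0,-0.09,0,0,0,1],[0,0,-0.115,0,0,0,1],[0,0,-0.125,0,0,0,1],[0,0,-0.125,0,0,0,1],[0,0,-0.125,0,0,0,1]]]'
python3 -m inch '[[[0.006,-0.022,0,0,0,-0.144,1],[0.012,-0.044,0,0,0,-0.288,1],[0.017,-0.066,0,0,0,-0.432,1],[0.023,-0.088,0,0,0,-0.576,1],[0.029,-0.11,0,0,0,-0.72,1],[0.035,-0.131,0,0,0,-0.864,1],[0.041,-0.153,0,0,0,-1.01,1],[0.046,-0.175,0,0,0,-1.154,1],[0.052,-0.197,0,0,0,-1.298,1],[0.058,-0.219,0,0,0,-1.442,1]]]'
python3 -m inch '[[[0,0,0,0,0,0,1],[0,0,0,0,0,0,1],[0,0,0,0,0,0,1]]]'
python3 - <<'E'
from h import *
np.set_printoptions(precision=4,suppress=True)
o=sensors.get_obs();print(o["position"],o["joint_pos"],o["ft_force"]);print(Ro.from_quat(o["ee_rot"]).as_matrix())
im=imaging.camera("wrist");cv2.imwrite("pics/w4.png",im)
for n,z in [("catch_left_tab",.037),("catch_right_tab",.037),("plate_top",.042)]:
    for r in spotter.look_for(n,"wrist")[:2]: print(n,r["pixel"],r["conf"],ray("wrist",r["pixel"],z,o))
E
```

```text
clock: 7.35
position: [0.5151, -0.4971, 0.1195]
ee_rot: [0.997, -0.075, -0.001, -0.001]
ft_force: [-0.3, 0.5, -0.8]
grip_width: 0.452
grasp_force: 62.2
clock: 8.35
position: [0.6053, -0.2885, 0.1189]
ee_rot: [0.797, 0.604, -0.001, -0.001]
ft_force: [0.3, -0.1, -0.8]
grip_width: 0.453
grasp_force: 62.0
clock: 8.65
position: [0.605, -0.291, 0.1199]
ee_rot: [0.8, 0.6, -0.001, -0.001]
ft_force: [-0.6, 0.1, -1.1]
grip_width: 0.454
grasp_force: 62.0
[ 0.605  -0.291   0.1199] [ 0.677   0.5262 -0.4171  1.4162  0.2169  1.2462 -0.0425] [-0.6193  0.1012 -1.1119]
[[ 0.2793  0.9602 -0.0017]
 [ 0.9602 -0.2793 -0.    ]
 [-0.0005 -0.0017 -1.    ]]
catch_left_tab [286.8, 105.9] 0.72 [ 0.6297 -0.21    0.037 ]
catch_right_tab [296.5, 144.4] 0.52 [ 0.6291 -0.2407  0.037 ]
plate_top [294.7, 139.9] 0.58 [ 0.6285 -0.2366  0.042 ]
```

View pics/w4.png

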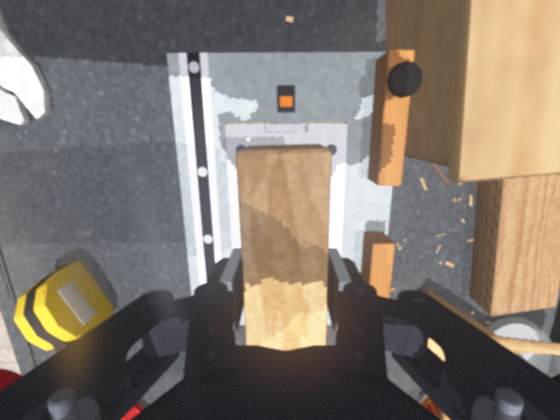

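The wrist view shows the block held level over the plate. The plate's left end has corners at (226,124) and (347,124), the left tab is at (286,101), and the block's top far corners are at (238,151) and (331,150).

Run:
```python
from h import *
np.set_printoptions(precision=4,suppress=True)
o=sensors.get_obs();R=Ro.from_quat(o["ee_rot"]).as_matrix()
im=cv2.imread("pics/w4.png")[85:115,270:305].astype(int)
ys,xs=np.where((im[...,2]>170)&(im[...,0]<80));tab=(xs.mean()+270,ys.mean()+85);print(tab,len(xs))
t=np.radians(-16.0)
A=np.array([[np.cos(t),-np.sin(t)],[np.sin(t),np.cos(t)]])
for n,p,z in [("tab",tab,.037),("plL",(226,124),.042),("plR",(347,124),.042),("blkL",(238,151),.161),("blkR",(331,150),.161),("nearL",(243,345),.161),("nearR",(329,349),.161)]:
    w=ray("wrist",p,z,o);print(n,w,"table frame rel (.606,-.290):",A.T@(w[:2]-[.606,-.290]))
print("TCP",A.T@(o["position"][:2]-[.606,-.290]))
```

```text
(np.float64(285.85714285714283), np.float64(100.95)) 140
tab [ 0.6307 -0.2059  0.037 ] table frame rel (.606,-.290): [0.0005 0.0877]
plL [ 0.5806 -0.2095  0.042 ] table frame rel (.606,-.290): [-0.0466  0.0703]
plR [ 0.672 -0.236  0.042] table frame rel (.606,-.290): [0.0486 0.0701]
blkL [ 0.6035 -0.2282  0.161 ] table frame rel (.606,-.290): [-0.0195  0.0587]
blkR [ 0.6403 -0.2384  0.161 ] table frame rel (.606,-.290): [0.0187 0.059 ]
nearL [ 0.5754 -0.3191  0.161 ] table frame rel (.606,-.290): [-0.0214 -0.0364]
nearR [ 0.616  -0.3334  0.161 ] table frame rel (.606,-.290): [ 0.0216 -0.0389]
TCP [-0.0002 -0.0008]
```

```bash
python3 -m inch '[[[0.003,0.001,0.02,0,0,0,1],[0.003,0.001,0.04,0,0,0,1],[0.003,0.001,0.055,0,0,0,1],[0.003,0.001,0.065,0,0,0,1],[0.003,0.001,0.072,0,0,0,1],[0.003,0.001,0.075,0,0,0,1],[0.003,0.001,0.075,0,0,0,1],[0.003,0.001,0.075,0,0,0,1]]]' 90
python3 -m inch '[[[0,0,0.001,0,0,0,1],[0,0,0.002,0,0,0,1],[0,0,0.003,0,0,0,1],[0,0,0.004,0,0,0,1],[0,0,0.005,0,0,0,1],[0,0,0.006,0,0,0,1],[0,0,0.007,0,0,0,1],[0,0,0.008,0,0,0,1],[0,0,0.008,0,0,0,1]]]'
```

```text
clock: 9.65
position: [0.6082, -0.2875, 0.0468]
ee_rot: [0.799, 0.601, 0.0, 0.001]
ft_force: [0.2, 0.3, -0.8]
grip_width: 0.441
grasp_force: 94.9
clock: 10.55
position: [0.608, -0.2874, 0.0383]
ee_rot: [0.799, 0.602, 0.0, 0.0]
ft_force: [0.1, -0.1, 2.0]
grip_width: 0.445
grasp_force: 95.4
```

```bash
python3 -m inch '[[[0,0,0.001,0,0,0,1],[0,0,0.002,0,0,0,1],[0,0,0.003,0,0,0,1],[0,0,0.004,0,0,0,1],[0,0,0.004,0,0,0,1]]]'
python3 -m inch '[[[0,0,0.001,0,0,0,1],[0,0,0.002,0,0,0,1],[0,0,0.003,0,0,0,1],[0,0,0.003,0,0,0,1]]]'
python3 -m inch '[[[0,0,0.001,0,0,0,1],[0,0,0.001,0,0,0,1]]]'
```

```text
clock: 11.05
position: [0.6082, -0.2873, 0.0342]
ee_rot: [0.799, 0.602, 0.0, 0.0]
ft_force: [0.7, -0.0, 3.2]
grip_width: 0.445
grasp_force: 95.7
clock: 11.45
position: [0.6082, -0.2873, 0.0316]
ee_rot: [0.799, 0.602, 0.0, 0.0]
ft_force: [-0.2, 1.0, 7.5]
grip_width: 0.448
grasp_force: 96.1
clock: 11.65
position: [0.6082, -0.2873, 0.031]
ee_rot: [0.799, 0.602, 0.0, 0.0]
ft_force: [-0.3, 0.8, 9.2]
grip_width: 0.447
grasp_force: 96.6
```

```bash
python3 -m inch '[[[0,0,0.001,0,0,0,1],[0,0,0.001,0,0,0,1]]]'
python3 -m inch '[[[0,0,0.001,0,0,0,1],[0,0,0.001,0,0,0,1]]]'
python3 -m inch '[[[0,0,0.001,0,0,0,1],[0,0,0.001,0,0,0,1]]]'
```

```text
clock: 11.85
position: [0.6082, -0.2874, 0.0309]
ee_rot: [0.799, 0.601, 0.0, 0.001]
ft_force: [-4.6, 2.0, 17.6]
grip_width: 0.447
grasp_force: 97.6
clock: 12.05
position: [0.6083, -0.2874, 0.0309]
ee_rot: [0.799, 0.601, 0.0, 0.001]
ft_force: [-8.2, 3.3, 25.6]
grip_width: 0.441
grasp_force: 98.6
clock: 12.25
position: [0.6083, -0.2874, 0.0308]
ee_rot: [0.799, 0.601, 0.0, 0.001]
ft_force: [-12.7, 5.6, 33.4]
grip_width: 0.444
grasp_force: 99.5
```

The plate has hit its seat: the TCP stops at 0.0309 while the force climbs. I'll lift and shift to the right so I can look at the plate.

```bash
python3 -m inch '[[[0,0,-0.003,0,0,0,1],[0,0,-0.01,0,0,0,1],[0,0,-0.03,0,0,0,1],[0,0,-0.06,0,0,0,1],[0,0,-0.09,0,0,0,1],[-0.04,0,-0.1,0,0,0,1],[-0.08,0,-0.1,0,0,0,1],[-0.11,0,-0.1,0,0,0,1],[-0.11,0,-0.1,0,0,0,1],[-0.11,0,-0.1,0,0,0,1]]]' 60
python3 - <<'E'
from h import *
np.set_printoptions(precision=4,suppress=True)
o=sensors.get_obs();print(o["position"],o["joint_pos"],o["ft_force"])
im=imaging.camera("wrist");cv2.imwrite("pics/w5.png",im)
E
```

```text
clock: 13.25
position: [0.5765, -0.3932, 0.1259]
ee_rot: [0.799, 0.601, -0.0, -0.001]
ft_force: [-0.1, 0.2, -1.6]
grip_width: 0.445
grasp_force: 95.3
[ 0.5765 -0.3932  0.1259] [ 0.7917  0.5736 -0.3835  1.3269  0.213   1.2832  0.1218] [-0.0596  0.2219 -1.5891]
```

View pics/w5.png

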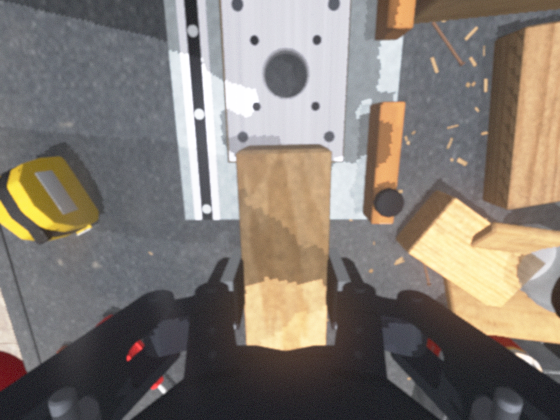

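The plate now looks flush from above; its right end is at row 160. The left end is out of view, so I'll back off further and look at both ends.

```bash
python3 -m inch '[[[-0.035,0,-0.02,0,0,0,1],[-0.07,0,-0.04,0,0,0,1],[-0.1,0,-0.05,0,0,0,1],[-0.11,0,-0.05,0,0,0,1],[-0.11,0,-0.05,0,0,0,1],[-0.11,0,-0.05,0,0,0,1]]]'
python3 - <<'E'
from h import *
np.set_printoptions(precision=4,suppress=True)
o=sensors.get_obs();print(o["position"],o["joint_pos"],o["ft_force"])
a=imaging.camera("wrist");b=imaging.camera("top")
np.save("w6.npy",a);cv2.imwrite("pics/w6.png",np.hstack([cv2.resize(a[0:180,150:430],(400,257),interpolation=cv2.INTER_CUBIC),cv2.resize(b[135:225,195:335],(400,257),interpolation=cv2.INTER_CUBIC)]))
E
```

```text
clock: 13.9
position: [0.5481, -0.4961, 0.1761]
ee_rot: [0.798, 0.603, 0.001, -0.001]
ft_force: [0.5, 0.3, -1.3]
grip_width: 0.447
grasp_force: 95.2
[ 0.5481 -0.4961  0.1761] [ 0.8831  0.6336 -0.3523  1.1229  0.2065  1.4197  0.2858] [ 0.4945  0.3145 -1.3303]
```

View pics/w6.png

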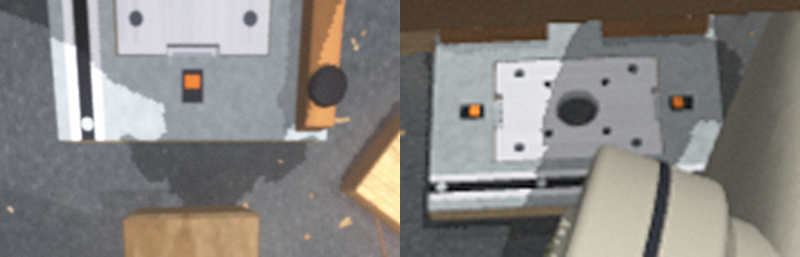

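Both ends look flush: in the top view the plate's corners moved down uniformly, and the catch noses show at the left (498,108) and right (190,48 in the wrist crop). Now I'll lay the block back where it was.

```bash
python3 -m inch '[[[-0.001,-0.003,0.01,0,0,0.144,1],[-0.002,-0.006,0.02,0,0,0.288,1],[-0.003,-0.009,0.03,0,0,0.432,1],[-0.004,-0.012,0.04,0,0,0.576,1],[-0.005,-0.015,0.05,0,0,0.72,1],[-0.007,-0.018,0.06,0,0,0.864,1],[-0.008,-0.021,0.07,0,0,1.01,1],[-0.009,-0.024,0.08,0,0,1.154,1],[-0.01,-0.027,0.09,0,0,1.298,1],[-0.011,-0.03,0.1,0,0,1.442,1]]]'
python3 -m inch '[[[0,0,0.015,0,0,0,1],[0,0,0.03,0,0,0,1],[0,0,0.045,0,0,0,1],[0,0,0.055,0,0,0,1],[0,0,0.063,0,0,0,1],[0,0,0.068,0,0,0,1],[0,0,0.072,0,0,0,1],[0,0,0.074,0,0,0,1],[0,0,0.074,0,0,0,1]]]'
```

```text
clock: 15.0
position: [0.5158, -0.4992, 0.0764]
ee_rot: [0.997, -0.078, 0.0, -0.0]
ft_force: [-0.2, 0.1, -0.4]
grip_width: 0.443
grasp_force: 95.4
clock: 15.9
position: [0.5152, -0.501, 0.0031]
ee_rot: [0.997, -0.075, 0.0, 0.0]
ft_force: [0.3, 0.7, -0.9]
grip_width: 0.447
grasp_force: 95.4
```

```bash
python3 -m inch '[[[0,0,0.001,0,0,0,1],[0,0,0.002,0,0,0,1],[0,0,0.003,0,0,0,1],[0,0,0.004,0,0,0,1],[0,0,0.005,0,0,0,1],[0,0,0.005,0,0,0,1]]]'
python3 -m inch '[[[0,0,0.001,0,0,0,1],[0,0,0.001,0,0,0,1]]]'
```

```text
clock: 16.5
position: [0.515, -0.5009, -0.0022]
ee_rot: [0.997, -0.076, -0.0, -0.0]
ft_force: [0.5, -0.6, -1.4]
grip_width: 0.445
grasp_force: 95.4
clock: 16.7
position: [0.5152, -0.501, -0.0029]
ee_rot: [0.997, -0.076, 0.0, 0.0]
ft_force: [0.5, -0.4, 0.2]
grip_width: 0.448
grasp_force: 95.3
```

```bash
python3 -m inch '[[[0,0,0,0,0,0,-0.2],[0,0,0,0,0,0,-1],[0,0,0,0,0,0,-1],[0,0,0,0,0,0,-1],[0,0,0,0,0,0,-1],[0,0,0,0,0,0,-1],[0,0,0,0,0,0,-1]]]'
python3 -m inch '[[[0,0,-0.01,0,0,0,-1],[0,0,-0.03,0,0,0,-1],[0,0,-0.06,0,0,0,-1],[0,0,-0.1,0,0,0,-1],[0,0,-0.14,0,0,0,-1],[0,0,-0.18,0,0,0,-1],[0,0,-0.2,0,0,0,-1],[0,0,-0.2,0,0,0,-1]]]'
python3 -m inch '[[[-0.03,0.009,0,0,0,-0.05,-1],[-0.06,0.018,0,0,0,-0.1,-1],[-0.09,0.027,0,0,0,-0.15,-1],[-0.12,0.036,0,0,0,-0.2,-1],[-0.15,0.045,0,0,0,-0.25,-1],[-0.18,0.054,0,0,0,-0.3,-1],[-0.21,0.063,0,0,0,-0.35,-1],[-0.24,0.072,0,0,0,-0.4,-1],[-0.27,0.081,0,0,0,-0.45,-1],[-0.3,0.09,0,0,0,-0.5,-1]]]'
python3 -m inch '[[[0,0,0,0,0,0,-1],[0,0,0,0,0,0,-1],[0,0,0,0,0,0,-1]]]'
python3 - <<'E'
from h import *
b=imaging.camera("top");a=cv2.imread("pics/top0.png")
f=lambda i:cv2.resize(i[135:285,195:445],(500,300),interpolation=cv2.INTER_CUBIC)
cv2.imwrite("pics/t7.png",np.vstack([f(b),f(a)]))
E
```

```text
clock: 17.4
position: [0.5151, -0.501, -0.0029]
ee_rot: [0.997, -0.076, 0.0, 0.0]
ft_force: [1.2, 0.5, -0.4]
grip_width: 0.998
grasp_force: 0.0
clock: 18.2
position: [0.5164, -0.5022, 0.2025]
ee_rot: [0.997, -0.076, 0.003, 0.002]
ft_force: [-0.6, 0.5, 0.2]
grip_width: 1.006
grasp_force: 0.0
clock: 19.2
position: [0.2035, -0.5444, 0.1967]
ee_rot: [0.985, 0.175, -0.0, -0.0]
ft_force: [0.5, -0.3, -0.4]
grip_width: 0.998
grasp_force: 0.0
clock: 19.5
position: [0.2061, -0.5442, 0.1968]
ee_rot: [0.985, 0.174, 0.0, -0.0]
ft_force: [0.1, 1.0, -0.3]
grip_width: 1.001
grasp_force: 0.0
```

View pics/t7.png

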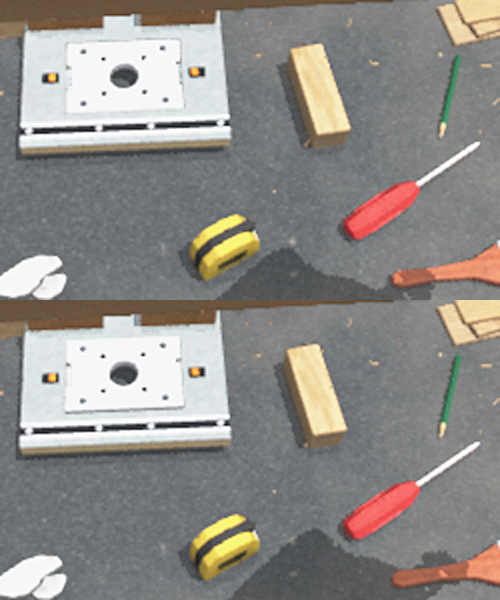

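The after (top) and before (bottom) views show the plate lower, the block back on the bench, and the tools unmoved. A quick check of the shift at each end follows.

Run:
```python
from h import *
b=imaging.camera("top");a=cv2.imread("pics/top0.png")
g=lambda i,x0,x1,y0=153,y1=190:np.float32(cv2.resize(cv2.cvtColor(i,cv2.COLOR_BGR2GRAY)[y0:y1,x0:x1],None,fx=8,fy=8,interpolation=cv2.INTER_CUBIC))
for n,x in [("left",231),("mid",248),("right",270)]:
    t=g(a,x,x+16,157,186);s=g(b,x-4,x+20,153,190)
    r=cv2.matchTemplate(s,t,cv2.TM_CCOEFF_NORMED);_,v,_,l=cv2.minMaxLoc(r);print(n,v,l[0]/8-4,l[1]/8-4)
c=imaging.calibration("top");P=lambda X:(lambda q:q[:2]/q[2])(c["mtx"]@(np.array(c["R"])@X+c["t"]))
for k in(-.06,.06):
    X=np.array([.606+.2756*k,-.29+.9613*k]);print("expected shift",P([*X,.0352])-P([*X,.042]))
```

```text
left 0.9672863483428955 0.25 1.25
mid 0.9934580326080322 0.25 1.25
right 0.9044724702835083 -0.125 1.25
expected shift [-0.02399952  1.52028346]
expected shift [0.3165307  1.51078789]
```

Both ends dropped by the same amount, close to the shift expected for a flush plate. I'm handing in.

```bash
python3 -c "
from h import *
print(order.hand_in())"
```

```text
the job is handed in; nothing more can be done
None
```

I pressed the plate down to its seat with the block, and it stays down, flush and level at both ends as far as the cameras show; the block is back on the bench clear of the table, the other tools look unmoved, and the job is handed in at about 20 s, after one first grasp that closed just above the block because the fingertips sit higher than stated.

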